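# Lock the winder's turning platter with its pin

## Robot

A 6-joint arm with a two-finger parallel gripper is mounted at the origin on the work surface. World frame = base frame: x ahead of the robot, y to its left, z up, the work surface at z = 0. Lengths are in mm, angles in rad, forces in N, time in s.
With the tool pointing down it reaches from about 300 to 775 mm from the base axis. Payload 14.6 kg.
Tool frame: the origin (TCP) lies on the centre line of the jaws, within the pads' length; the fingertips stand 8 mm ahead of it and the grasp point (between the pads) lies 11 mm behind it; z points along the fingers, y is the direction in which the jaws open and shut (so a half turn about z gives the same grasp; the last joint's range is limited). The gripper opens to 94 mm and grips with 3 to 60 N. Pads are 16 mm wide; open, the fingers measure 119 mm over their backs; the gripper's body (75 mm by 177 mm) begins 78 mm behind the grasp point.
Start: joints at [1.214, 0.3, 1.521, -0, 1.321, -0.067], TCP at [157.166, 527.056, 213.446] pointing down, gripper open.
Joint ranges: [-3.03, 3.03], [-0.79, 2.21], [0.23, 2.52], [-1.04, 4.18], [0, 3.07], [-2.55, 2.55]. Speed limits (rad/s): [2.22, 2.22, 2.57, 3.14, 3.14, 3.14].

## Interface

Orientations are given as [roll, pitch, yaw] about the fixed x, y, z axes, in that order (R = Rz(yaw) Ry(pitch) Rx(roll)).
In Python, from cell import read_state, cams, manip gives the robot as it stands.
- The arm moves only by the shell command python3 -m handwheel 'ROWS' [OPENING] [FORCE]. ROWS is JSON, a list of rows, each a list of 4 numbers: the shift along the tool's x, y, z in m, then the turn about the tool's z in degrees. In form: [[dx, dy, dz, turn], ...]. A call has 1 to 5 rows; each row is the pose to reach, as a shift and turn from the pose measured when the call began, along the tool's axes at that moment; what a row does not reach only later rows make up. A row lasts 1/8 s, in which the tool goes at most 62.5 mm and 10.7 degrees, less where a joint would pass 70% of its speed; a pose out of reach is approached as far as the arm can. A call with a gripper value outside its range is refused whole. OPENING is the closure, from 0 (fully open) to 1 (shut), set as the call begins (- or left out, the last holds). The fingers move at their own pace and stop on an object; FORCE is the grip in N (left out, the last holds). Time passes only in rows, so rows that repeat a pose let the fingers close. It gives the time, the measured TCP pose, the force and the opening at its end, in the units of the state.
- read_state(): the state, without advancing time (a new reading comes with each control period).
- cams.camera(name): name is "scene" or "top"; returns the picture (420x560x3 uint8, red, green, blue); there is no depth.
- cams.get_calibration(name): a dict with "vertical_fov" (degrees; the focal length in pixels is half the picture's height over the tangent of half this angle, whatever the lens; pixels are square), "cx", "cy" (the principal point, pixels), "R" (3x3) and "t" (3): a world point X has camera coordinates R X + t. Camera axes: x right, y down, z forward; pixel columns grow to the right and rows downward; lengths in mm; the calibration is good to about 2 mm. A picture is of the moment at which its call begins. get_calibration takes no time and is no camera call.
- manip.sign_off(): hands the job in, once; it reports no verdict.
The state is a dict: "clock": time; "joints": joint angles; "qd": joint speeds; "effort": joint torques, N m; "eef_pos": TCP position; "eef_rot": TCP orientation; "wrist_force": force on the tool from outside, world axes, zero at the start; "moment": the same for the moment, N m; "finger_gap": finger opening in mm.
Only numpy, scipy, OpenCV 4.12 (cv2) and the standard library are available. Lean on these libraries where they do the work, as an engineer would, in place of code of your own. Each camera call takes 0.05 s, during which the arm holds its last target. There are 200 camera calls.

## Task

The label winder's platter is still being turned by its dragging clutch and must be locked. Take the locking pin from its holder, put it through the slot in the bracket and use its tip as a gentle brake on the platter: first slow it to a crawl, well under 1 rad/s, and only then let its hole creep under the slot and stop there, then push the pin fully home, through slot and hole, with its collar down on the bracket, and let go. Do not jam or hammer the platter, and leave the other things on the bench alone.

Things in the scene. Friction and masses are not known exactly. Their poses are not given: they have to be found in the camera images.
- platter (a joint): angle (rad) of the steel platter, a disc 180 mm across and 12 mm thick on an upright axis; counted on from turn to turn, growing anticlockwise seen from above. At whole multiples of 2 pi its hole is under the slot. A dragging clutch turns it all the time, 4 to 5 rad/s untouched (reached about 2 s after the start); braking acts within some 0.3 s, and when let go it turns again.
- platter_hole (a point): centre of the platter's only hole, at the platter's top face, turning with it 60 mm from the axis; the hole is round, 16 mm across, goes right through (12 mm) and has a 1 mm chamfer.
- hub (a point): centre of the platter's top face on its axis, 75 mm above the bench; a dark hub 32 mm across rises 24 mm above it. Slot and hole circle are 60 mm from it.
- slot (a point): centre of the slot at the top face of the fixed aluminium bracket, 91 mm above the bench. Slot 30 mm long towards the platter's axis (this point's x) and 15 mm wide, above the hole's circle; plate 8 mm thick, 60 mm wide, 8 mm of air between it and the platter. The bracket's post stands outside the platter, no higher than the plate.
- spindle: spindle with the platter (3 kg) it carries; origin on the axis at the platter's top. It gives downwards on a spring, 0.5 N and then 0.8 N per mm, hard stop after 12 mm. The pin's tip pressed on the platter slows it, stalling it at about 4 to 8 N as friction varies. Over 20 N between pin and platter mars it: landing on it fast, a catch at speed, or forcing the pin down beside the hole.
- pin_knob (a point): centre of the black grip knob of the loose locking pin (0.12 kg), which stands upright in its holder: knob 22 mm across and 44 mm tall. Pin axis is this point's z axis, up. The collar's underside is 26 mm below this point and the tip 58 mm below.
- pin_collar (a point): underside of the pin's collar (30 mm across, 4 mm thick, directly below the knob), on the pin's axis; z up along the pin.
- pin_tip (a point): tip of the pin's shank, on its axis: shank 12 mm across, 32 mm long below the collar, narrowing to 10 mm across over the last 1.5 mm. The drag of the platter pulls the tip sideways across the slot.
- holder: fixed black block 70 x 70 x 40 mm, origin at the centre of its underside, with a 16 mm hole through its middle; at the start the pin stands in it with its collar on the block.
- cone_a: upright plastic thread cone, 72 mm across the foot, 125 mm tall, origin at its foot; to be left alone.
- cone_b: a second thread cone of the same shape; to be left alone.
- tray: open cardboard tray 120 x 160 x 40 mm, origin under its centre; to be left alone.
- driver: screwdriver lying on the bench; to be left alone.
Things that resemble listed ones, but are neither listed nor needed, are in the scene too. There is more than one size of the part that bears pin_knob; the job needs the smallest.

How it is judged (in metres and radians):
On the way:
1. the pin's tip, in the slot, bears on the platter and has slowed it to a crawl (under 1 rad/s) while the hole is still at least 15 mm from the slot's centre (contact force between pin and spindle above 0.5 N and velocity of joint platter below 1 rad/s and z of pin_tip in the frame of slot below -0.01 m and y of pin_tip in the frame of slot between -0.008 and 0.008 m and horizontal distance between platter_hole and slot above 0.015 m), for 0.1 s.
At the end, for the whole second after the job is handed in: the platter stands still (under 0.1 rad/s) with its hole within 10 mm of the slot's centre; the pin stands upright (within 0.15 rad) through slot and hole (within 14 mm of the slot's centre and 9 mm of the hole's), its collar within 3 mm of the bracket's top, and is let go (z of pin_collar in the frame of slot below 0.003 m and horizontal distance between pin_collar and slot below 0.014 m and horizontal distance between pin_collar and platter_hole below 0.009 m and horizontal distance between platter_hole and slot below 0.01 m and angle between pin_collar's own z axis and vertical below 0.15 rad and velocity of joint platter between -0.1 and 0.1 rad/s); the robot touches nothing.
It fails at once if the platter is hammered, jammed or caught at speed: more than 20 N between pin and platter (contact force between pin and spindle above 20 N).
It fails at once if the gripper or arm pushes on the platter with more than 10 N (contact force between the arm and spindle above 10 N).
It fails at once if another thing on the bench is moved by more than 30 mm (distance of any of cone_a, cone_b, tray, driver from where it was at the start of the episode above 0.03 m).
It also fails if it takes over 58 s, if anything falls off the work surface, if the arm or the gripper's body presses on something with over 40 N, if the wrist force passes 120 N, or if a joint passes its speed limit or range.

## Working session

There is one attempt and no reset: what is moved stays moved. The work goes in short steps, Python scripts to look and compute and a shell command to move; the robot and the scene stay as the last step left them, time stands still between calls to the robot, and variables do not carry over. Pictures are saved under pics/ and viewed, about 8 in all and at most 12, crops included, and the job is handed in when it is done.

```bash
mkdir -p pics; ls
cat > h.py <<'E'
import numpy as np, cv2, math
from cell import read_state, cams, manip
def K(n):
    c=cams.get_calibration(n); f=210/math.tan(math.radians(c['vertical_fov'])/2)
    return f,c['cx'],c['cy'],np.array(c['R']),np.array(c['t'])
def ray(n,u,v):
    f,cx,cy,R,t=K(n); return -R.T@t, R.T@np.array([(u-cx)/f,(v-cy)/f,1.])
def atz(n,u,v,z):
    o,d=ray(n,u,v); return o+d*(z-o[2])/d[2]
def tri(a,b):
    A=[];B=[]
    for n,u,v in (a,b):
        o,d=ray(n,u,v); d/=np.linalg.norm(d); P=np.eye(3)-np.outer(d,d); A.append(P);B.append(P@o)
    X=np.linalg.lstsq(np.vstack(A),np.hstack(B),rcond=None)[0]
    return X
def proj(n,X):
    f,cx,cy,R,t=K(n); p=R@np.array(X,float)+t; return cx+f*p[0]/p[2],cy+f*p[1]/p[2]
def snap(n,name):
    im=cams.camera(n)[:,:,::-1]; cv2.imwrite('pics/'+name,im); return im
E
python3 - <<'E'
from h import *
for n in('scene','top'): snap(n,n+'0.png'); print(K(n))
print(read_state())
E
```

```text
pics
(459.30221502802203, 280.58042314236934, 209.19480771086052, array([[ 0.33151592,  0.94337289, -0.01203294],
       [ 0.50542308, -0.18835425, -0.84206305],
       [-0.79664591,  0.27307558, -0.53924487]]), array([-111.09820285, -244.66959786, 1515.25519174]))
(405.90554158971185, 275.25623066099996, 206.31951349863235, array([[ 0.0238153 , -0.99971334, -0.00246553],
       [-0.99529214, -0.02347807, -0.09403374],
       [ 0.0939489 ,  0.00469336, -0.99556596]]), array([-141.28264345,  611.4539718 ,  941.80932604]))
{'clock': 0.1, 'joints': array([ 1.21442514e+00,  3.00390942e-01,  1.52151088e+00, -1.28439186e-05,
        1.32072258e+00, -6.65671371e-02]), 'qd': array([-0.00027091, -0.00157496, -0.00122312, -0.00162771,  0.00125407,
       -0.00076416]), 'effort': array([ 1.10098656e-03, -5.32646656e+01, -3.53281903e+01,  7.08679436e-02,
        2.36534845e-02, -1.96967187e-05]), 'eef_pos': array([157.07851006, 526.85189826, 212.95999703]), 'eef_rot': array([-3.14056236e+00, -5.62165790e-05,  2.85179176e+00]), 'wrist_force': array([-0.37629343,  0.76161032,  0.20172916]), 'moment': array([0.00661083, 0.00320684, 0.03442279]), 'finger_gap': 94.12072694731584}
```

View pics/scene0.png

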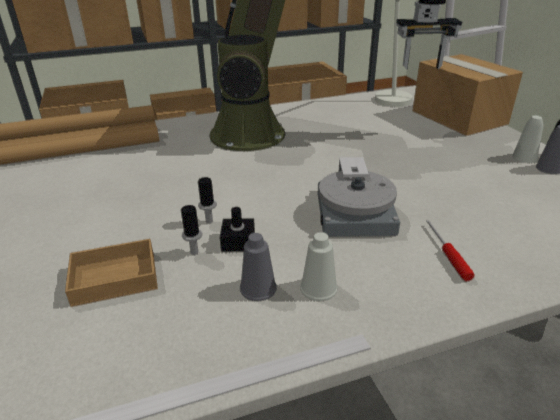

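View pics/top0.png

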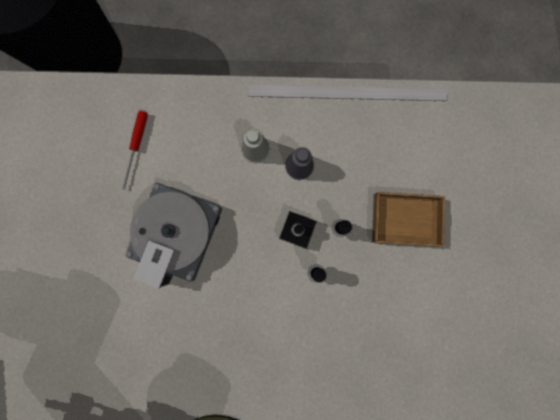

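The scene view shows three pins: one in the black holder (scene 237,215; top 298,229), and two taller ones standing on the bench (scene 190,222 and 206,195; top 343,228 and 318,274). The pin in the holder is the shortest and stands in the holder, so it fits the description. I'll confirm it in enlarged crops.

Run:
```python
from h import *
s=cv2.imread('pics/scene0.png');t=cv2.imread('pics/top0.png')
def c(im,x,y,w,h,k): return cv2.resize(im[y:y+h,x:x+w],None,fx=k,fy=k,interpolation=cv2.INTER_CUBIC)
a=np.hstack([c(s,170,170,100,75,4),c(s,310,145,100,75,4)])
b=np.hstack([c(t,265,195,100,75,4),c(t,120,218,100,75,4)])
cv2.imwrite('pics/crop.png',np.vstack([a,b]))
```

```text
(no output)
```

View pics/crop.png

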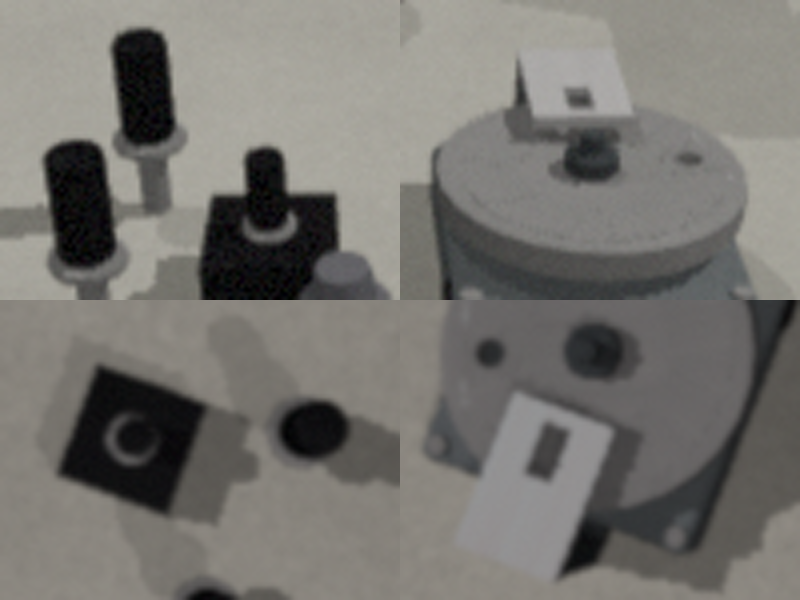

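Run:
```python
from h import *
np.set_printoptions(precision=1,suppress=True)
kt=tri(('scene',236.0,208.5),('top',299.5,228.3)); print('knobtop',kt)
print('collar',tri(('scene',237.3,226),('top',297.3,229.2)))
sl=tri(('scene',354.5,169),('top',156.6,255.4)); print('slot',sl, atz('top',156.6,255.4,91),atz('scene',354.5,169,91))
print('hubtop',tri(('scene',358,182),('top',168.7,230.7)),atz('top',168.7,230.7,99))
# plate edges dir in top
a=atz('top',120+115/4,218+88/4,91);b=atz('top',120+56/4,218+243/4,91);print('edge dir',np.degrees(np.arctan2(*(a-b)[1::-1])))
a=atz('top',120+213/4,218+128/4,91);b=atz('top',120+155/4,218+280/4,91);print('edge2',np.degrees(np.arctan2(*(a-b)[1::-1])))
# holder edges: corners in top crop
for p in ((98,66),(205,105),(168,215),(58,175)): print('hc',atz('top',265+p[0]/4,195+p[1]/4,40))
for n,u,v in(('coneA',254,135),('coneB',303,156)): print(n,atz('top',u,v,125))
print(atz('top',343,228,100),atz('top',318,274,100))
```

```text
knobtop [ 561.5 -180.4   88.5]
collar [ 560.8 -179.1   42.8]
slot [493.8 133.7  91. ] [493.5 132.8  91. ] [493.8 134.7  91. ]
hubtop [549.8 112.2  88.2] [548.4 106.6  99. ]
edge dir -18.07309980509916
edge2 -18.45132485360616
hc [ 602.1 -160.7   40. ]
hc [ 580.5 -224.1   40. ]
hc [ 515.6 -203.4   40. ]
hc [ 537.4 -138.6   40. ]
coneA [761.2 -77.  125. ]
coneB [ 717. -185.  125.]
[ 563.5 -277.4  100. ] [ 462.  -223.7  100. ]
```

The enlarged crops confirm that the holder pin is the smallest of the three. The slot is at about (494,134,91), and the knob axis at about (561,-180). Now I approach above the pin.

```bash
cat > go.py <<'E'
import sys
from h import *
from scipy.spatial.transform import Rotation as Ro
np.set_printoptions(precision=4,suppress=True)
s=read_state(); X=np.array([float(a) for a in sys.argv[1:4]])
R=Ro.from_euler('xyz',s['eef_rot']).as_matrix()
print('clk',s['clock'],'tcp',s['eef_pos'],'yaw',np.degrees(s['eef_rot']),'F',s['wrist_force'],'gap',s['finger_gap'],'j',s['joints'])
print('tool delta m',R.T@(X-s['eef_pos'])/1000)
E
python3 -m handwheel '[[-0.04,-0.038,0,1.7],[-0.08,-0.076,0,1.7],[-0.118,-0.113,0,1.7],[-0.157,-0.15,0,1.7],[-0.197,-0.187,0,1.7]]' 0.45 20
python3 go.py 561 -180 180
```

```text
clock: 0.72
eef_pos: [292.9, 289.8, 213.0]
eef_rot: [-3.14, -0.0, 2.823]
wrist_force: [0.6, 1.1, 0.6]
finger_gap: 52.3
clk 0.725 tcp [292.8666 289.7738 213.0371] yaw [-179.937    -0.0035  161.7185] F [0.6457 1.1152 0.5679] gap 52.3248648263351 j [ 0.6915 -0.0129  1.8798 -0.0006  1.2757 -0.5601]
tool delta m [-0.402  -0.3619  0.0334]
```

```bash
python3 -m handwheel '[[-0.04,-0.036,0,0],[-0.08,-0.072,0,0],[-0.12,-0.108,0,0],[-0.16,-0.144,0,0],[-0.2,-0.18,0,0]]'
python3 -m handwheel '[[-0.04,-0.036,0.005,0],[-0.08,-0.072,0.01,0],[-0.12,-0.108,0.015,0],[-0.16,-0.144,0.02,0],[-0.2,-0.18,0.03,0]]'
python3 go.py 561 -180 59
python3 - <<'E'
from h import *
s=snap('scene','s1.png');t=snap('top','t1.png')
def c(im,x,y,w,h,k): return cv2.resize(im[y:y+h,x:x+w],None,fx=k,fy=k,interpolation=cv2.INTER_CUBIC)
cv2.imwrite('pics/c1.png',np.hstack([c(s,180,130,100,125,4),c(t,240,180,100,125,4)]))
E
```

```text
clock: 1.35
eef_pos: [426.8, 54.4, 213.2]
eef_rot: [-3.141, 0.0, 2.822]
wrist_force: [0.6, 1.4, 0.3]
finger_gap: 51.6
clock: 1.98
eef_pos: [560.9, -181.1, 183.1]
eef_rot: [-3.141, 0.0, 2.822]
wrist_force: [0.3, 0.6, 1.0]
finger_gap: 51.7
clk 1.975 tcp [ 560.9092 -181.0587  183.1222] yaw [-179.9462    0.0101  161.7004] F [0.3232 0.6139 1.0472] gap 51.69367850760899 j [-0.374   0.4121  1.4415 -0.001   1.2878 -1.6251]
tool delta m [0.0003 0.0012 0.1241]
```

View pics/c1.png

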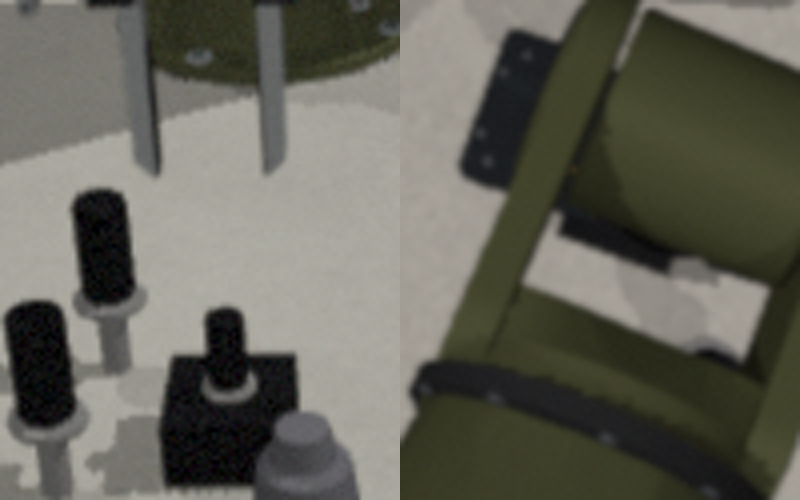

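The scene crop shows the fingers straddling the holder pin (knob at crop 225,340). The arm hides the pin from the top camera. Descending and gripping.

```bash
python3 -m handwheel '[[0,0.001,0.05,0],[0,0.001,0.09,0],[0,0.001,0.115,0],[0,0.001,0.124,0],[0,0.001,0.124,0]]' 0.45 40
python3 -m handwheel '[[0,0,0,0],[0,0,0,0],[0,0,0,0],[0,0,0,0]]' 1 40
python3 go.py 494 134 200
```

```text
clock: 2.7
eef_pos: [560.5, -181.6, 57.1]
eef_rot: [-3.14, -0.003, 2.819]
wrist_force: [1.0, -0.3, -0.1]
finger_gap: 51.6
clock: 3.2
eef_pos: [560.8, -181.5, 57.6]
eef_rot: [-3.141, -0.002, 2.819]
wrist_force: [-0.8, 2.1, 4.7]
finger_gap: 21.2
clk 3.2 tcp [ 560.7942 -181.5073   57.6479] yaw [-179.9442   -0.1373  161.5356] F [-0.8211  2.0843  4.7327] gap 21.236186842901922 j [-0.3747  0.5549  1.5458 -0.0013  1.0432 -1.6226]
tool delta m [ 0.1636  0.278  -0.1422]
```

```bash
python3 -m handwheel '[[0,0,-0.03,0],[0,0,-0.08,0],[0.03,0.04,-0.13,0],[0.06,0.09,-0.14,0],[0.09,0.14,-0.14,0]]'
python3 -m handwheel '[[0.025,0.046,0,0],[0.045,0.085,0,0],[0.065,0.12,0,0],[0.073,0.138,0,0],[0.073,0.138,0,0]]'
python3 go.py 494 134 165
python3 - <<'E'
from h import *
snap('scene','s2.png');snap('top','t2.png');s=snap('scene','s2b.png');t=cv2.imread('pics/t2.png')
def c(im,x,y,w,h,k): return cv2.resize(im[y:y+h,x:x+w],None,fx=k,fy=k,interpolation=cv2.INTER_CUBIC)
cv2.imwrite('pics/c2.png',np.hstack([c(s,300,90,120,150,4),c(t,110,170,80,150,4)]))
E
```

```text
clock: 3.82
eef_pos: [519.8, -18.9, 199.0]
eef_rot: [-3.141, -0.0, 2.818]
wrist_force: [1.0, 0.1, -0.7]
finger_gap: 21.3
clock: 4.45
eef_pos: [494.1, 136.0, 198.8]
eef_rot: [-3.141, -0.0, 2.82]
wrist_force: [0.6, -0.4, -1.7]
finger_gap: 21.2
clk 4.45 tcp [494.1412 135.9806 198.8031] yaw [-179.9568   -0.0228  161.5939] F [ 0.5813 -0.37   -1.7481] gap 21.184715321144502 j [ 0.1973  0.2297  1.6447 -0.0005  1.2679 -1.0521]
tool delta m [-0.0005 -0.0019  0.0338]
```

View pics/c2.png

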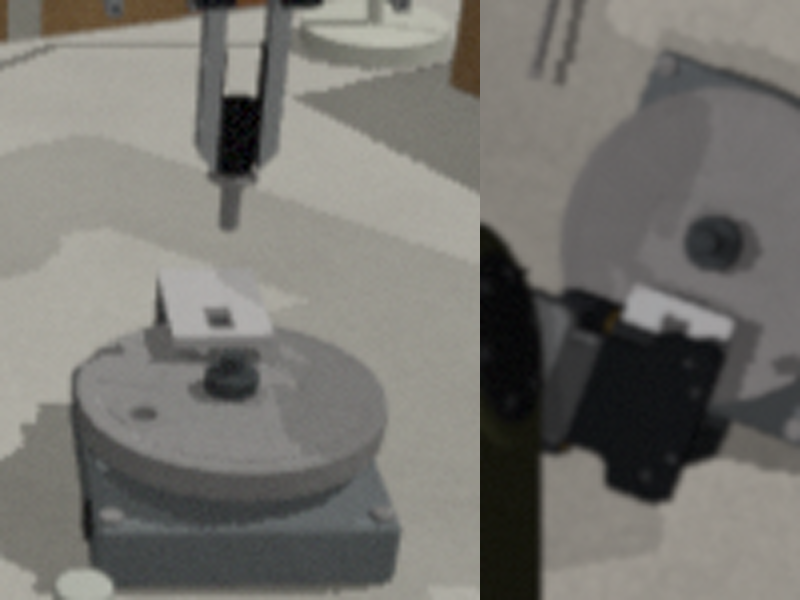

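```bash
cat >> h.py <<'E'
HUB=np.array([551.,115.]); 
def hole(im,n='scene'):
    """angle (deg) of hole past/before slot; platter angle convention: 0 at slot, + anticlockwise"""
    g=cv2.GaussianBlur(cv2.cvtColor(im,cv2.COLOR_BGR2GRAY),(0,0),1.0).astype(float)
    A=np.arange(-180,180,1.); v=[]
    for a in A:
        th=math.radians(161.7+a)
        def val(r):
            u,w=proj(n,[HUB[0]+r*math.cos(th),HUB[1]+r*math.sin(th),74]); return g[int(round(w)),int(round(u))]
        v.append(val(60)-0.5*(val(46)+val(74)))
    v=np.array(v); v[np.abs(A)<40]=99
    i=np.argsort(v)[:1]; return A[i[0]],v[i[0]]
E
python3 - <<'E'
from h import *
np.set_printoptions(precision=1,suppress=True)
print('tip',atz('scene',357.1,146.2,149.2))
print('slot',atz('scene',354.6,168.9,91), 'proj slot est',proj('scene',[493.7,133.7,91]))
print('hole',atz('scene',335.8,192.9,75),np.linalg.norm(atz('scene',335.8,192.9,75)[:2]-HUB))
print('hole0',atz('scene',310+289/4-.4,145+158/4-.4,75),atz('top',120+89/4-.4,218+53/4-.4,75))
for f,n in(('scene0','scene'),('top0','top'),('s2','scene'),('s2b','scene')): print(f,hole(cv2.imread(f'pics/{f}.png'),n))
# slot corners scene crop c2
for p in((205,307),(230,306),(236,327),(211,328)): print(atz('scene',300+p[0]/4-.4,90+p[1]/4-.4,91))
for p in((541,425),(570,430),(552,480),(528,474)): print('t',atz('top',120+(p[0]-400)/4-.4,218+(p[1]-300)/4-.4,91))
E
```

```text
tip [490.7 138.3 149.2]
slot [493.4 135.2  91. ] proj slot est (np.float64(354.1113219571752), np.float64(169.0550093733373))
hole [556.6  56.5  75. ] 58.747004234733005
hole0 [557.6 174.8  75. ] [547.3 173.8  75. ]
scene0 (np.float64(-77.0), np.float64(-35.5))
top0 (np.float64(-67.0), np.float64(-55.5))Traceback (most recent call last):
  File "<stdin>", line 7, in <module>
  File "h.py", line 29, in hole
    v.append(val(60)-0.5*(val(46)+val(74)))
             ~~~^^^^
  File "h.py", line 28, in val
    u,w=proj(n,[HUB[0]+r*math.cos(th),HUB[1]+r*math.sin(th),74]); return g[int(round(w)),int(round(u))]
        ~~~~^^^^^^^^^^^^^^^^^^^^^^^^^^^^^^^^^^^^^^^^^^^^^^^^^^^^
  File "h.py", line 17, in proj
    f,cx,cy,R,t=K(n); p=R@np.array(X,float)+t; return cx+f*p[0]/p[2],cy+f*p[1]/p[2]
                ~^^^
  File "h.py", line 4, in K
    c=cams.get_calibration(n); f=210/math.tan(math.radians(c['vertical_fov'])/2)
ValueError: time passes only in moves, steps and waits
```

```bash
python3 - <<'E'
import json
from h import *
json.dump({n:[K(n)[0],K(n)[1],K(n)[2],K(n)[3].tolist(),K(n)[4].tolist()] for n in('scene','top')},open('cal.json','w'))
E
cat >> h.py <<'E'
import json
_C=json.load(open('cal.json'))
def K(n):
    c=_C[n]; return c[0],c[1],c[2],np.array(c[3]),np.array(c[4])
E
python3 -m handwheel '[[0,-0.0015,0.015,0],[0,-0.0015,0.03,0],[0,-0.0015,0.04,0],[0,-0.0015,0.043,0],[0,-0.0015,0.043,0]]'
python3 go.py 494 134 125
python3 - <<'E'
from h import *
for f,n in(('s2','scene'),('s2b','scene')): print(f,hole(cv2.imread(f'pics/{f}.png'),n))
s=snap('scene','s3.png');t=snap('top','t3.png');
print(hole(s),hole(t,'top'))
def c(im,x,y,w,h,k): return cv2.resize(im[y:y+h,x:x+w],None,fx=k,fy=k,interpolation=cv2.INTER_CUBIC)
cv2.imwrite('pics/c3.png',c(s,320,120,80,75,8))
E
```

```text
clock: 5.22
eef_pos: [494.0, 133.0, 155.8]
eef_rot: [-3.141, -0.0, 2.818]
wrist_force: [-0.2, 0.0, -1.3]
finger_gap: 21.3
clk 5.225 tcp [494.049  132.9721 155.7991] yaw [-179.9526   -0.0225  161.4515] F [-0.2226  0.0461 -1.2949] gap 21.252486571501688 j [ 0.1916  0.272   1.6973 -0.0006  1.173  -1.0553]
tool delta m [0.0004 0.001  0.0308]
s2 (np.float64(86.0), np.float64(-37.0))
s2b (np.float64(114.0), np.float64(-35.0))
(np.float64(-54.0), np.float64(-20.0)) (np.float64(-40.0), np.float64(-52.0))
```

View pics/c3.png

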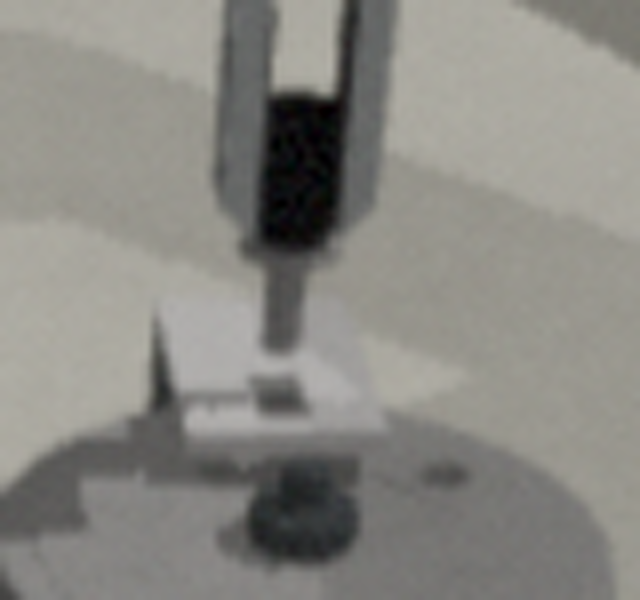

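Run:
```python
from h import *
np.set_printoptions(precision=1,suppress=True)
f=lambda x,y:(320+x/8-.45,120+y/8-.45)
print('tip',atz('scene',*f(281,345),106.2)); print('slot',atz('scene',*f(281,394),91))
d=atz('scene',*f(281,345),106.2)-atz('scene',*f(281,394),91)
x=np.array([math.cos(math.radians(-18.3)),math.sin(math.radians(-18.3))]);print('pin in slot x,y',d[:2]@x,d[:2]@np.array([-x[1],x[0]]))
```

```text
tip [490.3 135.7 106.2]
slot [493.  135.6  91. ]
pin in slot x,y -2.6296983091490396 -0.73463573353935
```

```bash
python3 -m handwheel '[[-0.0015,0.0007,0.004,0],[-0.0015,0.0007,0.009,0],[-0.0015,0.0007,0.013,0],[-0.0015,0.0007,0.016,0]]'
python3 -m handwheel '[[0,0,0.003,0],[0,0,0.006,0],[0,0,0.009,0],[0,0,0.009,0]]'
python3 go.py 494 134 130
```

```text
clock: 5.82
eef_pos: [495.8, 133.2, 139.9]
eef_rot: [-3.141, -0.0, 2.818]
wrist_force: [0.1, 0.4, -0.3]
finger_gap: 22.0
clock: 6.32
eef_pos: [495.7, 133.1, 130.6]
eef_rot: [-3.141, -0.0, 2.818]
wrist_force: [-0.6, 0.8, -1.4]
finger_gap: 21.2
clk 6.325 tcp [495.6633 133.1293 130.6425] yaw [-179.9517   -0.0173  161.4533] F [-0.5621  0.7553 -1.4164] gap 21.222647154436004 j [ 0.1913  0.3054  1.718  -0.0007  1.1188 -1.0555]
tool delta m [0.0019 0.0003 0.0006]
```

```bash
python3 -m handwheel '[[-0.0005,0,0.002,0],[-0.0005,0,0.004,0],[-0.0005,0,0.004,0],[-0.0005,0,0.004,0]]'
python3 go.py 494 134 124.6
python3 - <<'E'
from h import *
for i in range(3):
    for n in('scene','top'):
        t0=read_state()['clock']; im=snap(n,f'p{i}{n}.png'); print(n,t0,hole(im,n))
print(read_state()['clock'],read_state()['wrist_force'])
E
```

```text
clock: 6.82
eef_pos: [496.2, 133.0, 126.7]
eef_rot: [-3.141, -0.0, 2.818]
wrist_force: [0.8, 0.1, -1.9]
finger_gap: 21.6
clk 6.825 tcp [496.1897 132.9948 126.7123] yaw [-179.9548   -0.0095  161.4556] F [ 0.768   0.1442 -1.9158] gap 21.583636205038616 j [ 0.1909  0.3113  1.7204 -0.0007  1.1104 -1.056 ]
tool delta m [0.0024 0.0003 0.0021]
scene 6.825 (np.float64(46.0), np.float64(-21.0))
top 6.875 (np.float64(46.0), np.float64(-53.5))
scene 6.925 (np.float64(52.0), np.float64(-15.5))
top 6.975 (np.float64(46.0), np.float64(-52.5))
scene 7.025 (np.float64(100.0), np.float64(-37.0))
top 7.075 (np.float64(113.0), np.float64(-59.0))
7.125 [-0.09969116  0.09114387 -1.6020398 ]
```

```bash
python3 -m handwheel '[[0,0,0,0],[0,0,0,0],[0,0,0,0],[0,0,0.001,0],[0,0,0.001,0]]' >/dev/null
python3 -m handwheel '[[0,0,0,0],[0,0,0,0],[0,0,0.002,0],[0,0,0.0035,0],[0,0,0.005,0]]'
python3 - <<'E'
from h import *
for n in('scene','top'):
        s=read_state();im=snap(n,f'q{n}.png'); print(n,s['clock'],s['eef_pos'],s['wrist_force'],hole(im,n))
E
```

```text
clock: 8.38
eef_pos: [496.1, 132.7, 120.6]
eef_rot: [-3.14, -0.0, 2.818]
wrist_force: [-1.0, -3.7, 2.8]
finger_gap: 21.4
scene 8.375 [496.12583087 132.73693286 120.57605057] [-0.95568896 -3.66694347  2.83894441] (np.float64(108.0), np.float64(-38.0))
top 8.425 [496.07241431 132.81781162 120.39096131] [-1.30381196 -2.25376514  1.67097009] (np.float64(110.0), np.float64(-56.5))
```

```bash
cat > spd.py <<'E'
from h import *
import time
for k in range(4):
    n=('scene','top')[k%2]
    s=read_state();im=snap(n,f'v{int(s["clock"]*1000)}{n}.png'); print(n,round(s['clock'],3),'z',round(s['eef_pos'][2],2),'F',np.round(s['wrist_force'],1),hole(im,n))
E
python3 spd.py
```

```text
scene 8.475 z 120.46 F [-0.9 -2.8  2.8] (np.float64(121.0), np.float64(-37.0))
top 8.525 z 120.57 F [-0.7 -2.   1.9] (np.float64(121.0), np.float64(-56.5))
scene 8.575 z 120.63 F [-2.2 -3.1  2.9] (np.float64(130.0), np.float64(-35.0))
top 8.625 z 120.65 F [-1.  -3.   2.6] (np.float64(129.0), np.float64(-57.0))
```

```bash
python3 -m handwheel '[[0,0,0.001,0],[0,0,0.0015,0],[0,0,0.0015,0]]'
python3 spd.py
```

```text
clock: 9.05
eef_pos: [496.2, 133.0, 119.2]
eef_rot: [-3.141, -0.0, 2.818]
wrist_force: [-0.7, -3.0, 3.3]
finger_gap: 21.4
scene 9.05 z 119.2 F [-0.7 -3.   3.3] (np.float64(144.0), np.float64(-31.0))
top 9.1 z 119.24 F [-1.9 -2.6  5.5] (np.float64(138.0), np.float64(-58.5))
scene 9.15 z 119.21 F [-0.6 -3.2  3.9] (np.float64(144.0), np.float64(-31.0))
top 9.2 z 119.23 F [-0.5 -3.1  3.4] (np.float64(138.0), np.float64(-57.5))
```

```bash
python3 -m handwheel '[[0,0,-0.0005,0],[0,0,-0.0005,0],[0,0,-0.0005,0],[0,0,-0.0005,0],[0,0,-0.0005,0]]'
python3 spd.py
```

```text
clock: 9.88
eef_pos: [496.2, 133.0, 119.7]
eef_rot: [-3.141, -0.0, 2.818]
wrist_force: [-0.7, -2.0, 3.5]
finger_gap: 21.3
scene 9.875 z 119.73 F [-0.7 -2.   3.5] (np.float64(144.0), np.float64(-33.5))
top 9.925 z 119.71 F [-1.6 -3.4  2.7] (np.float64(139.0), np.float64(-57.5))
scene 9.975 z 119.7 F [-0.3 -4.1  3.2] (np.float64(144.0), np.float64(-33.5))
top 10.025 z 119.74 F [ 0.1 -2.7  3. ] (np.float64(138.0), np.float64(-57.5))
```

```bash
python3 -m handwheel '[[0,0,-0.0004,0],[0,0,-0.0004,0],[0,0,-0.0004,0],[0,0,-0.0004,0],[0,0,-0.0004,0]]'
python3 spd.py
```

```text
clock: 10.7
eef_pos: [496.2, 133.0, 120.1]
eef_rot: [-3.141, -0.0, 2.818]
wrist_force: [-1.1, -2.7, 3.1]
finger_gap: 21.4
scene 10.7 z 120.12 F [-1.1 -2.7  3.1] (np.float64(144.0), np.float64(-33.5))
top 10.75 z 120.1 F [-0.6 -3.3  3.5] (np.float64(138.0), np.float64(-59.0))
scene 10.8 z 120.13 F [-1.3 -2.1  3.4] (np.float64(144.0), np.float64(-32.0))
top 10.85 z 120.12 F [-1.2 -4.   3.3] (np.float64(138.0), np.float64(-59.0))
```

```bash
python3 -m handwheel '[[0,0,-0.0004,0],[0,0,-0.0004,0],[0,0,-0.0004,0],[0,0,-0.0004,0],[0,0,-0.0004,0]]'
python3 spd.py
python3 -m handwheel '[[0,0,-0.0003,0],[0,0,-0.0003,0],[0,0,-0.0003,0],[0,0,-0.0003,0],[0,0,-0.0003,0]]'
python3 spd.py
```

```text
clock: 11.52
eef_pos: [496.2, 133.0, 120.5]
eef_rot: [-3.141, -0.0, 2.818]
wrist_force: [-0.8, -3.3, 2.2]
finger_gap: 21.1
scene 11.525 z 120.51 F [-0.8 -3.3  2.2] (np.float64(144.0), np.float64(-34.5))
top 11.575 z 120.48 F [-0.4 -3.3  3.2] (np.float64(138.0), np.float64(-57.5))
scene 11.625 z 120.51 F [-1.  -3.3  2.3] (np.float64(144.0), np.float64(-36.0))
top 11.675 z 120.5 F [-1.1 -4.1  3.1] (np.float64(138.0), np.float64(-59.5))
clock: 12.35
eef_pos: [496.2, 133.0, 120.8]
eef_rot: [-3.141, -0.0, 2.818]
wrist_force: [-0.7, -3.9, 2.7]
finger_gap: 21.2
scene 12.35 z 120.8 F [-0.7 -3.9  2.7] (np.float64(144.0), np.float64(-35.5))
top 12.4 z 120.8 F [-0.5 -2.8  2.1] (np.float64(139.0), np.float64(-58.5))
scene 12.45 z 120.8 F [-1.9 -2.8  1.5] (np.float64(144.0), np.float64(-35.0))
top 12.5 z 120.79 F [-1.3 -3.6  3.1] (np.float64(142.0), np.float64(-59.0))
```

```bash
python3 -m handwheel '[[0,0,-0.0002,0],[0,0,-0.0002,0],[0,0,-0.0002,0],[0,0,-0.0002,0],[0,0,-0.0002,0]]'
python3 spd.py
python3 -m handwheel '[[0,0,-0.0002,0],[0,0,-0.0002,0],[0,0,-0.0002,0],[0,0,-0.0002,0]]'
python3 spd.py
```

```text
clock: 13.18
eef_pos: [496.2, 132.9, 121.0]
eef_rot: [-3.141, -0.0, 2.818]
wrist_force: [-0.7, -1.9, 2.8]
finger_gap: 21.4
scene 13.175 z 121.02 F [-0.7 -1.9  2.8] (np.float64(151.0), np.float64(-35.5))
top 13.225 z 121.01 F [-0.7 -2.7  1.4] (np.float64(149.0), np.float64(-57.0))
scene 13.275 z 121.02 F [-1.4 -2.2  1.9] (np.float64(153.0), np.float64(-34.0))
top 13.325 z 121.0 F [-0.3 -2.4  2.6] (np.float64(149.0), np.float64(-57.0))
clock: 13.88
eef_pos: [496.2, 133.0, 121.2]
eef_rot: [-3.141, -0.0, 2.818]
wrist_force: [-1.7, -2.9, 2.5]
finger_gap: 21.7
scene 13.875 z 121.21 F [-1.7 -2.9  2.5] (np.float64(166.0), np.float64(-29.5))
top 13.925 z 121.22 F [-1.4 -2.   1.9] (np.float64(166.0), np.float64(-58.5))
scene 13.975 z 121.2 F [-0.9 -2.9  1.7] (np.float64(167.0), np.float64(-29.0))
top 14.025 z 121.2 F [-0.7 -3.3  3.1] (np.float64(168.0), np.float64(-57.5))
```

```bash
for i in 1 2 3; do python3 -m handwheel '[[0,0,0,0],[0,0,0,0],[0,0,0,0],[0,0,0,0],[0,0,0,0]]' |sed -n 2p; done
python3 spd.py
```

```text
eef_pos: [496.2, 133.0, 121.2]
eef_pos: [496.2, 133.0, 121.2]
eef_pos: [496.2, 132.9, 121.2]
scene 15.95 z 121.19 F [-0.6 -2.6  1.5] (np.float64(-126.0), np.float64(-29.5))
top 16.0 z 121.2 F [-0.6 -3.   1.9] (np.float64(-119.0), np.float64(-47.5))
scene 16.05 z 121.19 F [-0.6 -2.   2.4] (np.float64(-119.0), np.float64(-28.0))
top 16.1 z 121.21 F [-1.8 -1.6  1.2] (np.float64(-115.0), np.float64(-48.5))
```

```bash
python3 -m handwheel '[[0,0,0.0002,0],[0,0,0.0002,0],[0,0,0.0002,0],[0,0,0.0002,0]]' |sed -n 2p
python3 spd.py
```

```text
eef_pos: [496.2, 133.0, 121.0]
scene 16.65 z 121.01 F [-1.6 -2.1  2.3] (np.float64(-101.0), np.float64(-28.0))
top 16.7 z 121.01 F [-1.3 -2.2  2. ] (np.float64(-100.0), np.float64(-48.5))
scene 16.75 z 121.02 F [-0.8 -3.4  2.8] (np.float64(-102.0), np.float64(-27.0))
top 16.8 z 120.99 F [-1.  -3.2  1.8] (np.float64(-97.0), np.float64(-48.5))
```

```bash
for i in 1 2; do python3 -m handwheel '[[0,0,0,0],[0,0,0,0],[0,0,0,0],[0,0,0,0],[0,0,0,0]]' |sed -n 2p; done
python3 spd.py
```

```text
eef_pos: [496.2, 132.9, 121.0]
eef_pos: [496.2, 133.0, 121.0]
scene 18.1 z 121.01 F [-0.6 -2.5  1.9] (np.float64(-69.0), np.float64(-28.5))
top 18.15 z 120.99 F [-1.7 -2.8  2.6] (np.float64(46.0), np.float64(-47.5))
scene 18.2 z 121.02 F [-0.9 -3.   2.3] (np.float64(-64.0), np.float64(-26.0))
top 18.25 z 121.0 F [-0.7 -2.6  2.1] (np.float64(46.0), np.float64(-47.0))
```

```bash
python3 -m handwheel '[[0,0,0.0001,0],[0,0,0.0001,0],[0,0,0.0001,0],[0,0,0.0001,0],[0,0,0.0001,0]]' |sed -n '2p;4p'
for i in 1 2; do python3 -m handwheel '[[0,0,0,0],[0,0,0,0],[0,0,0,0],[0,0,0,0]]' |sed -n '2p;4p'; done
python3 spd.py; cp pics/v*scene.png /tmp/ 2>/dev/null
for i in 1 2; do python3 -m handwheel '[[0,0,0,0],[0,0,0,0],[0,0,0,0],[0,0,0,0]]' |sed -n '2p;4p'; done
```

```text
eef_pos: [496.2, 132.9, 120.9]
wrist_force: [-1.2, -2.5, 2.4]
eef_pos: [496.2, 133.0, 120.9]
wrist_force: [-1.4, -2.4, 2.1]
eef_pos: [496.2, 133.0, 120.9]
wrist_force: [-0.9, -2.6, 2.1]
scene 19.925 z 120.92 F [-0.9 -2.6  2.1] (np.float64(91.0), np.float64(-14.0))
top 19.975 z 120.91 F [-0.4 -2.7  3.2] (np.float64(46.0), np.float64(-48.5))
scene 20.025 z 120.9 F [-1.1 -3.2  3.2] (np.float64(91.0), np.float64(-13.0))
top 20.075 z 120.89 F [-1.1 -3.1  2.6] (np.float64(46.0), np.float64(-48.5))
eef_pos: [496.2, 133.0, 120.9]
wrist_force: [-1.0, -1.9, 2.1]
eef_pos: [496.2, 132.9, 120.9]
wrist_force: [-1.3, -3.3, 2.9]
```

```bash
for i in 1 2 3; do python3 -m handwheel '[[0,0,0,0],[0,0,0,0],[0,0,0,0]]' |sed -n '2p;4p'; done
python3 - <<'E'
from h import *
s=snap('scene','s5.png')
cv2.imwrite('pics/c5.png',cv2.resize(s[120:200,310:410],None,fx=8,fy=7.5,interpolation=cv2.INTER_CUBIC))
E
```

```text
eef_pos: [496.2, 133.0, 120.9]
wrist_force: [-1.7, -3.4, 1.9]
eef_pos: [495.6, 132.9, 120.6]
wrist_force: [-3.0, -1.8, 0.2]
eef_pos: [495.5, 132.9, 120.5]
wrist_force: [-4.1, -2.1, 1.1]
```

View pics/c5.png

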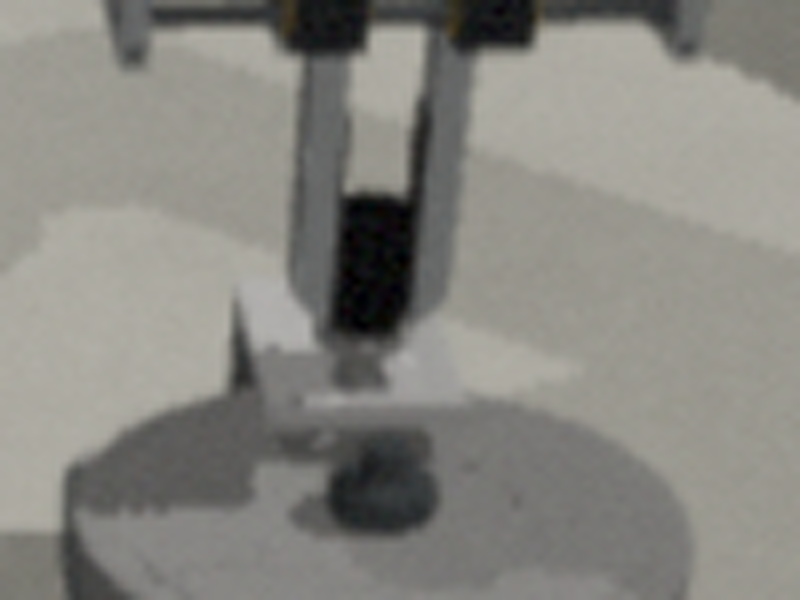

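The crop shows the hub and the pin in the slot, with the hole no longer visible. The force pattern changed: Fz fell, and there is now a radial push outward along -x. The tip has therefore caught in the hole, slightly too far towards the hub, so I ease outward.

```bash
python3 -m handwheel '[[0.0005,0,0,0],[0.001,0,0,0],[0.001,0,0,0]]' |sed -n '1,2p;4p'
python3 -m handwheel '[[0.0003,0,0.0005,0],[0.0005,0,0.001,0],[0.0005,0,0.001,0]]' |sed -n '1,2p;4p'
python3 -c "
from h import *
for i in range(3): print(np.round(read_state()['wrist_force'],1)); cams.camera('top')"
```

```text
clock: 22.68
eef_pos: [494.7, 133.2, 120.6]
wrist_force: [-1.6, -2.6, 0.6]
clock: 23.05
eef_pos: [494.3, 133.4, 119.6]
wrist_force: [-0.3, -3.2, 0.8]
[-0.3 -3.2  0.8]
[-0.6 -3.7  0.7]
[-1.2 -3.3  1. ]
```

```bash
for i in 1 2; do python3 -m handwheel '[[0,0,0.0007,0],[0,0,0.0014,0],[0,0,0.002,0],[0,0,0.002,0]]' |sed -n '1,2p;4p'
python3 -c "
from h import *
for i in range(2): print(np.round(read_state()['wrist_force'],1)); cams.camera('top')"; done
```

```text
clock: 23.7
eef_pos: [494.2, 133.4, 117.5]
wrist_force: [-1.7, -2.5, 1.8]
[-1.7 -2.5  1.8]
[-1.7 -2.5  1.8]
clock: 24.3
eef_pos: [494.2, 133.4, 115.6]
wrist_force: [-1.5, -2.5, 0.7]
[-1.5 -2.5  0.7]
[-2.  -3.8  1.4]
```

```bash
python3 -m handwheel '[[0,0,0.001,0],[0,0,0.002,0],[0,0,0.003,0],[0,0,0.004,0],[0,0,0.005,0]]' |sed -n '1,2p;4p'
python3 -m handwheel '[[0,0,0.0005,0],[0,0,0.001,0],[0,0,0.001,0]]' |sed -n '1,2p;4p'
```

```text
clock: 25.02
eef_pos: [494.2, 133.4, 110.5]
wrist_force: [-0.8, -3.0, 2.1]
clock: 25.4
eef_pos: [494.2, 133.4, 109.5]
wrist_force: [-1.4, -3.1, 2.3]
```

```bash
python3 -m handwheel '[[0,0,0.0004,0],[0,0,0.0008,0],[0,0,0.0008,0]]' |sed -n '1,2p;4p'
```

```text
clock: 25.78
eef_pos: [494.2, 133.4, 108.7]
wrist_force: [-1.8, -3.0, 1.4]
```

```bash
python3 -m handwheel '[[0,0,0.0004,0],[0,0,0.0008,0],[0,0,0.0008,0]]' |sed -n '1,2p;4p'
python3 - <<'E'
from h import *
s=snap('scene','s6.png')
cv2.imwrite('pics/c6.png',cv2.resize(s[130:190,320:400],None,fx=10,fy=10,interpolation=cv2.INTER_CUBIC))
E
```

```text
clock: 26.15
eef_pos: [494.3, 133.3, 108.6]
wrist_force: [-5.3, -4.8, 10.7]
```

View pics/c6.png

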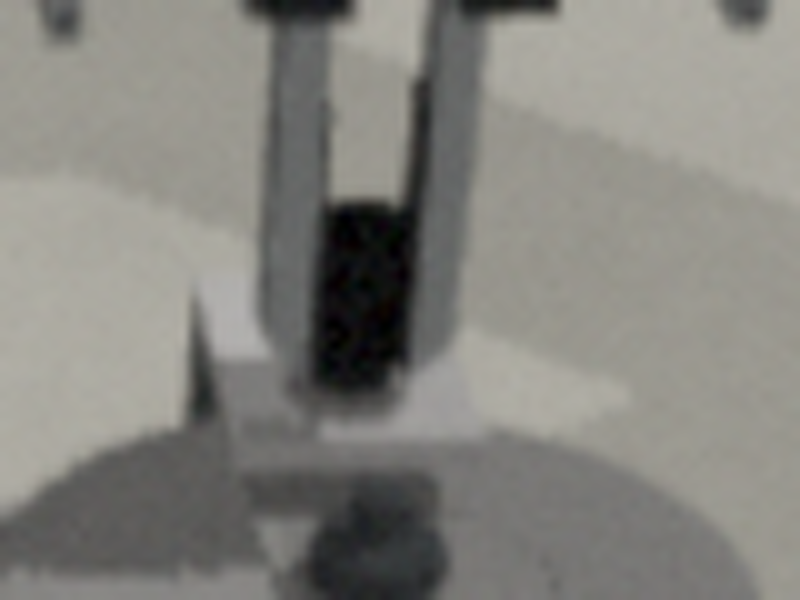

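The collar is down on the bracket: Fz rose sharply at TCP z 108.6, the predicted seat. Releasing and lifting clear.

```bash
python3 -m handwheel '[[0,0,-0.0005,0],[0,0,-0.0005,0],[0,0,-0.0005,0],[0,0,-0.0005,0]]' 0.5
python3 -m handwheel '[[0,0,-0.01,0],[0,0,-0.03,0],[0,0,-0.07,0],[0.01,0,-0.12,0],[0.02,0,-0.16,0]]' 
python3 -m handwheel '[[0.02,-0.04,0,0],[0.04,-0.08,0,0],[0.06,-0.12,0,0],[0.07,-0.16,0,0],[0.07,-0.16,0,0]]'
python3 - <<'E'
from h import *
s=snap('scene','s7.png');t=snap('top','t7.png')
c=lambda im,x,y:cv2.resize(im[y:y+75,x:x+80],None,fx=5,fy=5,interpolation=cv2.INTER_CUBIC)
cv2.imwrite('pics/c7.png',np.hstack([c(s,320,130),c(t,120,210)]))
s=cams.camera('scene'); a=cv2.imread('pics/s7.png')[130:220,310:410].astype(int); print(np.abs(s[130:220,310:410,::-1].astype(int)-a).mean())
E
```

```text
clock: 26.7
eef_pos: [494.3, 133.4, 109.0]
eef_rot: [-3.14, -0.001, 2.818]
wrist_force: [-0.8, 0.1, 0.3]
finger_gap: 47.1
clock: 27.32
eef_pos: [475.3, 140.0, 271.7]
eef_rot: [-3.141, 0.0, 2.818]
wrist_force: [-0.2, 0.3, -0.7]
finger_gap: 47.1
clock: 27.95
eef_pos: [357.3, 9.3, 272.7]
eef_rot: [3.142, 0.002, 2.815]
wrist_force: [1.0, 0.2, 0.1]
finger_gap: 46.8
1.7312592592592593
```

View pics/c7.png

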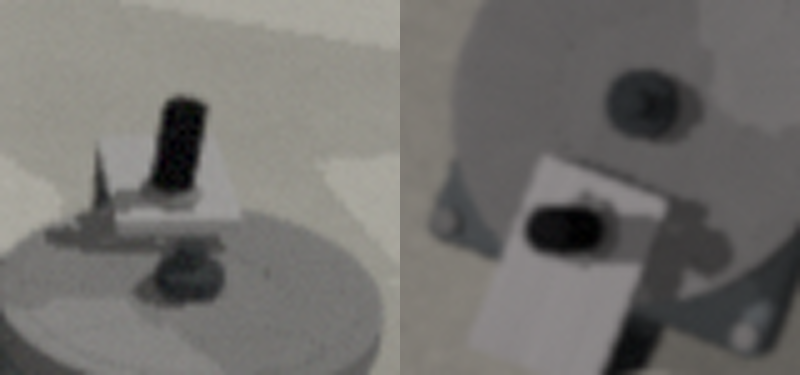

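The pin looks tilted now that it's released, so I measure the tilt from both views.

```bash
python3 - <<'E'
from h import *
np.set_printoptions(precision=1,suppress=True)
S=lambda x,y:('scene',320+x/5-.4,130+y/5-.4); T=lambda x,y:('top',120+(x-400)/5-.4,210+y/5-.4)
top=tri(S(187,103),T(550,229)); col=tri(S(174,197),T(590,228)); print(top,col)
for h in (0,.1,.15,.2,.3):
  b=np.array([494.5,133,95]); 
  e=b+44*np.array([0.31*math.sin(h),.95*math.sin(h),math.cos(h)])
  for n in('scene','top'):
    p,q=proj(n,b),proj(n,e); print(h,n,np.round(np.array(q)-p,2), 'angle',round(math.degrees(math.atan2(q[0]-p[0],-(q[1]-p[1]))),1))
E
python3 - <<'E'
from h import *
s=cv2.imread('pics/s7.png');t=cv2.imread('pics/t7.png')
for n,im,r in(('scene',s,(335,395,140,180)),('top',t,(135,170,245,265))):
    x0,x1,y0,y1=r; m=(im[y0:y1,x0:x1].max(2)<(45 if n=='scene' else 30)).astype(np.uint8)
    k,l,st,c=cv2.connectedComponentsWithStats(m); i=1+np.argmax(st[1:,4]); ys,xs=np.nonzero(l==i)
    print(n,st[i],c[i]+[x0,y0]); 
    P=np.stack([xs,ys],1).astype(float);w,v=np.linalg.eigh(np.cov(P.T)); print('axis',v[:,1],math.degrees(math.atan2(v[0,1],-v[1,1])),'len',np.sqrt(w))
E
```

```text
[495.4 134.4 141.2] [494.6 132.1  91.5]
0 scene [  1.4 -16.6] angle 4.8
0 top [-6.2  0.5] angle -94.9
0.1 scene [  3.2 -16.6] angle 11.0
0.1 top [-8.1 -0.2] angle -88.8
0.15 scene [  4.2 -16.5] angle 14.1
0.15 top [-9.  -0.5] angle -86.7
0.2 scene [  5.  -16.4] angle 17.2
0.2 top [-9.9 -0.9] angle -85.0
0.3 scene [  6.8 -16. ] angle 23.1
0.3 top [-11.7  -1.6] angle -82.4
scene [ 15  10  11  19 130] [355.22307692 158.73076923]
axis [-0.20643441  0.97846044] -168.08651919242592 len [2.05573539 5.2687079 ]
top [ 11   7  15   8 101] [153.04950495 255.53465347]
axis [-0.99984114 -0.01782426] -88.97869105385126 len [2.14667144 3.78557969]
```

```bash
cat > tilt.py <<'E'
from h import *
from scipy.optimize import minimize
from scipy.spatial.transform import Rotation as Ro
def avg(n): return np.mean([cams.camera(n).astype(float).max(2) for _ in range(6)],0)
I={n:avg(n) for n in('scene','top')}
reg={'scene':(325,390,140,172),'top':(130,175,240,268)}
ph=np.linspace(0,2*np.pi,40,endpoint=False)
def model(p,n):
    x,y,z,a,b=p[:5]; R=Ro.from_rotvec([a,b,0]).as_matrix()
    u=np.array([proj(n,np.array([x,y,z])+R@[11*math.cos(t),11*math.sin(t),h]) for h in(4,48) for t in ph])
    if n=='scene': u+=p[5:7]
    x0,x1,y0,y1=reg[n]; m=np.zeros(((y1-y0)*4,(x1-x0)*4),np.uint8)
    h=cv2.convexHull(((u-[x0-.5,y0-.5])*4*16).astype(np.int32)); cv2.fillConvexPoly(m,h,255,shift=4)
    return cv2.resize(m,(x1-x0,y1-y0),interpolation=cv2.INTER_AREA)/255.
def cost(p):
    e=0
    for n in I:
        x0,x1,y0,y1=reg[n]; g=I[n][y0:y1,x0:x1]; d=(g<60).astype(float); d=np.clip((90-g)/70,0,1)
        e+=((model(p,n)-d)**2*(1 if n=='top' else 1)).sum()
    return e
for p0 in([494.5,133,92,0,0,0,0],[494.5,133,92,-.12,.04,0,0]):
    r=minimize(cost,p0,method='Nelder-Mead',options=dict(initial_simplex=np.array(p0)+np.vstack([np.zeros(7),np.diag([3,3,2,.08,.08,.7,.7])]),maxiter=700))
    print(np.round(r.x,3),r.fun,'tilt',np.hypot(*r.x[3:5]))
print(read_state()['clock'])
E
python3 tilt.py
```

```text
[ 4.92409e+02  1.30911e+02  9.19190e+01 -0.00000e+00  6.10000e-02
  9.80000e-01  1.12000e-01] 61.364863160950655 tilt 0.06102988831382453
[ 4.92414e+02  1.30744e+02  9.05270e+01 -2.20000e-02  5.40000e-02
  7.99000e-01 -2.01000e-01] 60.67029074374847 tilt 0.05819107058957436
28.7
```

Run:
```python
from h import *
s=np.mean([cams.camera('scene')[130:185,325:385,::-1].astype(float) for _ in range(12)],0)
o=cv2.imread('pics/s7.png')[130:185,325:385].astype(float); print('change',np.abs(s-o).mean())
b=cv2.resize(s.clip(0,255).astype(np.uint8),None,fx=10,fy=10,interpolation=cv2.INTER_CUBIC)
for tl,col in((0,(0,255,0)),(.15,(0,0,255))):
    P=[proj('scene',np.array([494.5,133,91])+h*np.array([.31*math.sin(tl),.95*math.sin(tl),math.cos(tl)])) for h in(0,70)]
    P=[(int((u-325+.5)*10)+60,int((v-130+.5)*10)) for u,v in P]; cv2.line(b,*P,col,1)
cv2.imwrite('pics/c8.png',b)
```

```text
change 1.3067760942760944
```

View pics/c8.png

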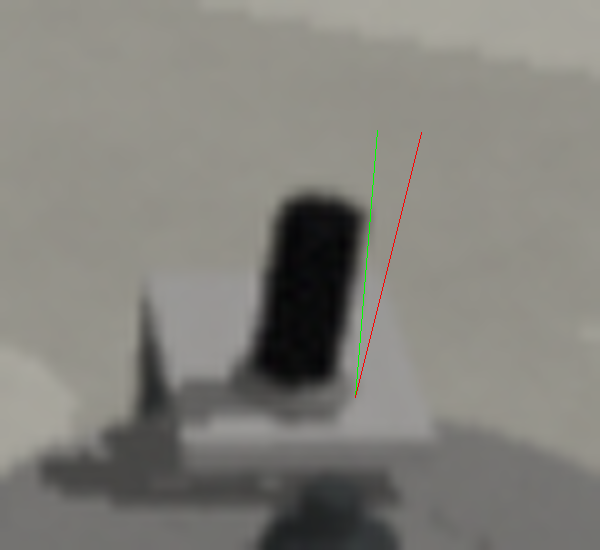

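The averaged crop shows the knob edges leaning 9.6° in the image. The green upright line leans 4.8° and the red 0.15 rad limit line 14.1°, so the tilt is about 0.08 rad, within the limit. The collar is on the plate and nothing is moving, so I hand the job in.

```bash
python3 -c "
from h import *
s=read_state();print(s['clock'],s['wrist_force'],s['finger_gap']); print(manip.sign_off())"
```

```text
29.3 [-0.29401444 -0.73262473  0.23933121] 47.14423655563594
the job is handed in; nothing more can be done
None
```

The platter is locked: the pin is through the bracket slot and the hole, with its collar down on the bracket. I let go and handed the job in at about 29 s of the 58 s allowed.

- **Pin:** I took the smallest of the three, the one standing in the holder.
- **Braking:** I pressed just after the hole had passed the slot, at about 4 to 5.5 N. That slowed the platter from about 4.9 rad/s to a stop with the hole still about 140° past the slot.
- **Creep and catch:** I let it creep at about 0.25 to 0.55 rad/s until the tip caught in the hole. One speed reading on the way was about 1.2 rad/s over 0.1 s, so I pressed a little harder. The tip caught slightly too near the hub, so I eased it outward and slid it down. The force stayed low until the collar seated at the predicted height (Fz about 10.7 N). The highest wrist force I read before seating was well under 20 N.

**Last checks**
- **Platter:** two pictures about 1 s apart differed only by noise, so it is standing still.
- **Robot:** the gripper is open and about 200 mm away, reading no force beyond noise.
- **Tilt:** the pin leans a little under the clutch's drag, and the estimates disagree. They run from about 0.05 to 0.11 rad, most likely 0.08, all under the 0.15 limit.
- **Collar:** I infer its centre is 1 to 2 mm above the bracket from that tilt. I did not measure it precisely.
- **Other things on the bench:** I did not re-measure the cones, tray and driver. The arm never went near them, and I saw no unexpected contact forces.

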